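Bring the drip tray out, clamp it and stack the cup tray on it

ROBOT

A 6-joint arm with a two-finger parallel gripper is mounted at the origin on the work surface. World frame = base frame: x ahead of the robot, y to its left, z up, the work surface at z = 0. Lengths are in m, angles in rad, forces in N, time in s.
With the tool pointing down it reaches from about 0.275 to 0.975 m from the base axis. Payload 8.4 kg.
Tool frame: the origin (TCP) lies on the centre line of the jaws, within the pads' length; the fingertips stand r.finger_overhang ahead of it and the grasp point (between the pads) lies 11 mm behind it (r.finger_overhang is the distance from the TCP to the fingertips, in m); z points along the fingers, y is the line along which they close (so a half turn about z gives the same grasp; the last joint's range is limited). The gripper opens to 92 mm and grips with 3 to 60 N. Pads are 20 mm wide; open, the fingers measure 128 mm over their backs; the gripper's body (75 mm by 189 mm) begins 69 mm behind the grasp point.
Start: joints at [-1.236, 0.353, 1.633, -0, 1.155, -0.002], TCP at [0.207, -0.59, 0.223] pointing down, gripper open.
Joint ranges: [-2.63, 2.63], [-0.92, 2.1], [0.06, 2.66], [-1.3, 4.44], [0, 2.69], [-3.02, 3.02]. Speed limits (rad/s): [2.22, 2.22, 2.79, 3.14, 3.14, 3.14].

INTERFACE

Orientations are given as a rotation vector (axis times angle).
In Python, from workcell import r gives the robot as it stands.
- The arm moves only by the tool jog_arm, never from a script. Its argument "plan" is a list of rows, each an object with "dp": the shift along the tool's x, y, z in units of 250 mm (1.0 is 250 mm), a list of three; "turn": the turn about the tool's z in units of 90 degrees (1.0 is 90 degrees); "grip": the opening, from -1 (shut) to 1 (fully open). In form: [{"dp": [tx, ty, tz], "turn": turn, "grip": grip}, ...]. A call has 1 to 10 rows; each row is the pose to reach, as a shift and turn from the pose commanded when the call began, along the tool's axes at that moment; what a row does not reach only later rows make up. A row lasts 1/8 s, in which the tool goes at most 62.5 mm and 10.7 degrees, less where a joint would pass 70% of its speed; a pose out of reach is approached as far as the arm can. A call with a number of a shift or a turn outside -1 to 1 is refused whole. A call with a gripper value outside its range is refused whole. The fingers move at their own pace and stop on an object; the grip force is fixed at half the most. Time passes only in rows, so rows that repeat a pose let the fingers close. It gives the time, the measured TCP pose, the force, the opening and the grip force at its end, in the units of the state.
- r.get_state(): the state, without advancing time (a new reading comes with each control period).
- r.capture(name): name is "scene" or "side" or "wrist"; returns (picture, depth): 384x512x3 uint8, red, green, blue; 384x512 float32, m along the optical axis (not along the pixel's ray), 0 where there is no reading.
- r.camera_model(name): a dict with "fx", "fy", "cx", "cy" (pixels), "rvec" (rotation vector, rad) and "tvec" (3), from world to camera coordinates, as OpenCV has them. Camera axes: x right, y down, z forward; pixel columns grow to the right and rows downward; lengths in m; the calibration is good to about 2 mm. A picture is of the moment at which its call begins: read the wrist's pose just before it. camera_model takes no time and is no camera call; for the wrist camera it gives the pose at the moment of the call.
- r.sign_off(): hands the job in; it is judged then, once.
The state is a dict: "time_s": time; "joints": joint angles; "dq": joint speeds; "joint_torque": joint torques, N m; "position": TCP position; "eef_rot": TCP orientation; "ft_force": force on the tool from outside, world axes, zero at the start; "torque": the same for the moment, N m; "width": finger opening in m; "gripper_force": force on a finger pad.
Only numpy, scipy, OpenCV 4.12 (cv2) and the standard library are available. Lean on these libraries where they do the work, as an engineer would, in place of code of your own. Each camera call takes 0.05 s, during which the arm holds its last target. There are 200 camera calls.

TASK

The lower drip tray is parked under the mugs of the cup tree, clamped to its rack. Free it by turning its clamp knob's wing all the way to the loose side, slide the tray out to the end stop, away from the cup tree, and turn the knob back until it is fully tight. Then lower the loose handled tray onto it so that all four corner lugs sit fully down in the sockets, and let go; do not hit the cup tree or its mugs, do not slam the trays together, and leave the other crockery and things on the drainboard where they stand.

Things in the scene. Friction and masses are not known exactly. Their poses are not given: they have to be found in the camera images.
- carriage (a joint): Travel of the sliding lower tray along its rack, m: 0 = fully in under the cup tree, 0.18 = out against the end stop; starts at 0 to 0.05. Free, it slides stiffly (5 N) and stays where it is left; clamped, it takes over 20 N to shift.
- lower_tray (a point): Centre of the sliding lower tray at rim height, 44 mm above the drainboard. y axis: along the slide, outwards to the end stop; x: away from the clamp knob; z up. Grey plastic, 150 mm along y, 110 mm along x, open on top, floor 28 mm below the rim. A square socket, 17 mm wide, 13 mm deep, open upwards at rim height, at each corner, 41.5 mm (x) and 61.5 mm (y) from the centre.
- clamp_block (a point): Centre of the aluminium clamp block fixed to the lower tray's -x side, 105 mm from the tray's centre; axes as lower_tray. The block is 50 by 50 mm, 13 to 30 mm above the drainboard; push its side to slide the tray. Rails 10 mm high run under it, full length of the slide.
- knob_axis (a point): On the vertical axis of the clamp knob, above the block's centre, at the wing's mid-height 42 mm above the drainboard; axes as lower_tray (they do not turn with the knob). Black knob: hub of 34 mm diameter, 30 to 50 mm high, with one straight wing 10 mm wide, 36 to 48 mm high, reaching 65 mm from the axis.
- wing_end (a point): On the knob's wing, 55 mm from the axis, at mid-height (42 mm); turns with the knob. Push the wing's side sideways near here, about 3 to 7 N.
- clamp_knob (a joint): Knob angle, rad: 0 = fully tight (stop), 1.45 = fully loose (stop); starts at 0 to 0.15; grows counter-clockwise seen from above. At 0 the wing points 2.443 rad counter-clockwise from the x axis of knob_axis (towards -x and +y), at 1.45 it points 3.893 rad (towards -x and -y). The tray is free from about 0.9 up. The knob stays where it is left.
- upper_grip (a point): Centre of the handle bar of the loose upper tray, 75 mm above its feet. White bar 14 mm wide (x), 14 mm high, 110 mm long (y), free below down to the tray's floor, 61 mm under the bar's centre. Tray: grey plastic, 150 mm along y, 110 mm along x, walls 19 mm above the floor, about 0.25 to 0.5 kg. Half a turn round it is the same.
- upper_seat (a point): Centre of the underside of the upper tray's floor, 65 mm straight below upper_grip, same axes. Four round tapered lugs, 12 mm diameter and 10 mm long, point down from it at 41.5 mm (x) and 61.5 mm (y) from the centre; loose, the tray stands on them. Properly stacked, this point coincides with lower_tray.
- rack: The fixed rack the lower tray slides on; origin on the drainboard under the middle of the slide, axes as lower_tray. Rails 400 mm long along y, 10 mm high; end stop 26 mm high at y = +168 mm. Carries the lower tray and the cup tree.
- cup_tree: Chrome cup tree fixed to the rack beside the parked tray, 350 mm high; origin at the centre of its foot, axes as lower_tray. Four white mugs (74 mm diameter, 82 mm long) hang sideways 95 mm out from the post, at 145, 215, 60 and 278 deg counter-clockwise from x; the first two over the parked tray, lowest point about 135 mm above the drainboard, the others 185 mm.
- jar: Glass storage jar, 74 mm diameter, 130 mm high, origin under its centre. Bystander.
- tumbler: Green glass tumbler, 68 mm wide, 85 mm high, origin under its centre. Bystander.
- mug: White mug standing on the drainboard, 80 mm diameter, 85 mm high, handle towards its +y, origin under its centre. Bystander.
- bowl: White bowl, 120 mm diameter, 50 mm high, origin under its centre. Bystander.
- soap_dish: White plastic soap dish with a soap, 85 by 120 by 27 mm, origin under its centre. Bystander.
- spoon: Steel spoon with a wooden handle, lying flat, about 200 mm long along its x. Bystander.
Mind the look-alikes: they are no part of the job. What is shaped like the part that bears upper_grip but purple or red is not meant.

How it is judged:
On the way, in this order (a step that is already met when the one before it is completed fails the run):
1. the clamp knob is turned loose (value of joint clamp_knob above 1 rad), for 0.1 s.
2. the lower tray is slid out to the end stop (value of joint carriage above 0.172 m), for 0.1 s.
3. the clamp knob is tight again with the tray at the stop (value of joint clamp_knob below 0.2 rad and value of joint carriage above 0.172 m), for 0.2 s.
4. the upper tray is seated on the lower one (z of upper_seat in the frame of lower_tray below 0.003 m and horizontal distance between upper_seat and lower_tray below 0.005 m), for 0.2 s.
At the end, for the whole second after the job is handed in: The lower tray is within 8 mm of its end stop, the clamp knob is within 0.2 rad of fully tight, and the upper tray rests released and still on the lower tray with its lugs in the sockets: seat centres within 5 mm sideways and 3 mm in height, within 0.1 rad of square and 0.05 rad of level (all of step 3 and all of step 4 and z of upper_seat in the frame of lower_tray above -0.003 m and angle between the y axis of upper_seat and the y axis of lower_tray, either way round below 0.1 rad and angle between upper_seat's own z axis and vertical below 0.05 rad and linear speed of upper_tray below 0.02 m/s); the robot touches nothing.
It fails at once if the cup tree or its mugs are hit (over 6 N) (contact force between any of the arm, the fingers, upper_tray and cup_tree above 6 N).
It fails at once if the upper tray is slammed onto the lower one (over 60 N) (contact force between upper_tray and rack above 60 N).
It fails at once if a bystander is moved over 30 mm or tipped over (distance of any of jar, tumbler, mug, bowl, soap_dish, spoon from where it was at the start of the episode above 0.03 m or angle between any of jar, tumbler, mug's own z axis and vertical above 0.5 rad).
It also fails if it takes over 72 s, if anything falls off the work surface, if the arm or the gripper's body presses on something with over 40 N, if the wrist force passes 120 N, or if a joint passes its speed limit or range.

## Working session

There is one attempt and no reset: what is moved stays moved. The work goes in short steps, Python scripts to look and compute and a tool call to move; the robot and the scene stay as the last step left them, time stands still between calls to the robot, and variables do not carry over. Pictures are saved under pics/ and viewed, at most 13 in all, crops included, and the job is handed in when it is done.

Besides the shell and the picture viewer there is one more tool, called after ">>>" by a JSON object that holds its "name" and its "arguments", one argument or row to a line. jog_arm: Moves the arm, as the interface text tells. Its arguments: {"type":"object","properties":{"plan":{"type":"array","items":{"type":"object","properties":{"dp":{"type":"array","items":{"type":"number"}},"turn":{"type":"number"},"grip":{"type":"number"}}}}},"required":["plan"]}

```bash
ls; mkdir -p pics; python3 - <<'E'
from workcell import r
import cv2,numpy as np
print(r.get_state(), r.finger_overhang)
for n in("scene","side"):
    p,d=r.capture(n); np.savez(f"{n}0.npz",p=p,d=d); cv2.imwrite(f"pics/{n}0.png",p[:,:,::-1]); m=r.camera_model(n); print(n,m)
E
```

```text
pics
{'time_s': 0.0, 'joints': array([-1.23639137e+00,  3.53627403e-01,  1.63414969e+00,  1.27180230e-05,
        1.15515664e+00, -2.40469890e-03]), 'dq': array([ 1.03989104e-03,  3.41717910e-04,  1.86832404e-04,  9.01918052e-04,
       -1.15048063e-03, -3.25436922e-05]), 'joint_torque': array([ 3.92814356e-03, -5.93833959e+01, -3.34213114e+01,  6.99304487e-02,
        2.34713248e-02, -1.60609256e-04]), 'position': array([ 0.20639179, -0.58942894,  0.22186997]), 'eef_rot': array([-3.09584526e+00, -5.26332239e-01,  3.29927789e-04]), 'ft_force': array([-0.00210655, -0.51947722,  0.3527612 ]), 'torque': array([0.02002544, 0.00144652, 0.04142559]), 'gripper_force': 0.0, 'width': 0.0923763840584353} 0.008
scene {'fx': 371.50475811735055, 'fy': 371.50475811735055, 'cx': 264.2122943449661, 'cy': 188.61662846984748, 'rvec': array([ 2.41676527,  0.64035148, -0.23671835]), 'tvec': array([-0.48667464, -0.13905657,  1.51419296])}
side {'fx': 487.13845003920846, 'fy': 487.13845003920846, 'cx': 260.5917604652913, 'cy': 200.3723552145812, 'rvec': array([ 2.28197705, -0.33026425,  0.15685845]), 'tvec': array([-0.5117859 ,  0.19038779,  1.72942642])}
```

View pics/scene0.png

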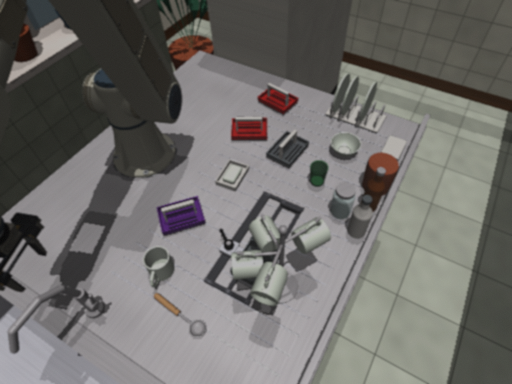

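View pics/side0.png

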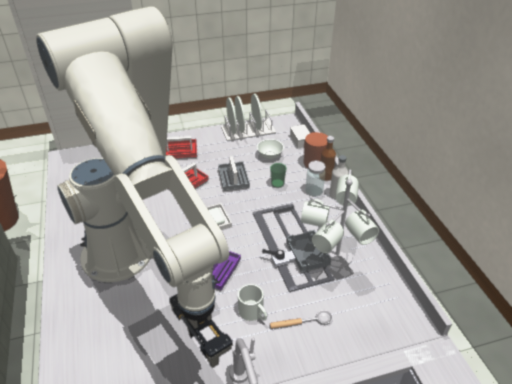

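The scene view shows the grey tray with a white bar at (288,148), which is the target. The look-alikes are purple at (180,215) and red at (249,128) and (278,98). The rack runs from (228,285) to (290,200), with the knob at about (227,242). I'll check this in a close crop.

```bash
cat > h.py <<'E'
import numpy as np,cv2
from workcell import r
def cam(n):
    m=r.camera_model(n); return m,cv2.Rodrigues(m["rvec"])[0],np.array(m["tvec"])
def ray(n,u,v,z,c=None):
    m,R,t=c or cam(n); d=R.T@np.array([(u-m["cx"])/m["fx"],(v-m["cy"])/m["fy"],1]); o=-R.T@t
    return o+d*(z-o[2])/d[2]
def cloud(n,d,c=None):
    m,R,t=c or cam(n); v,u=np.indices(d.shape)
    P=np.stack([(u-m["cx"])/m["fx"]*d,(v-m["cy"])/m["fy"]*d,d],-1); return (P-t)@R
def proj(n,P,c=None):
    m,R,t=c or cam(n); q=R@np.array(P)+t; return q[:2]/q[2]*m["fx"]+[m["cx"],m["cy"]]
E
python3 - <<'E'
from h import *
p=np.load("scene0.npz")["p"]
c=p[110:310,190:370]
c=cv2.resize(c,None,fx=3,fy=3,interpolation=cv2.INTER_CUBIC)
c=(255*(c/255.)**.6).astype(np.uint8)
cv2.imwrite("pics/crop1.png",c[:,:,::-1])
E
```

```text
(no output)
```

View pics/crop1.png

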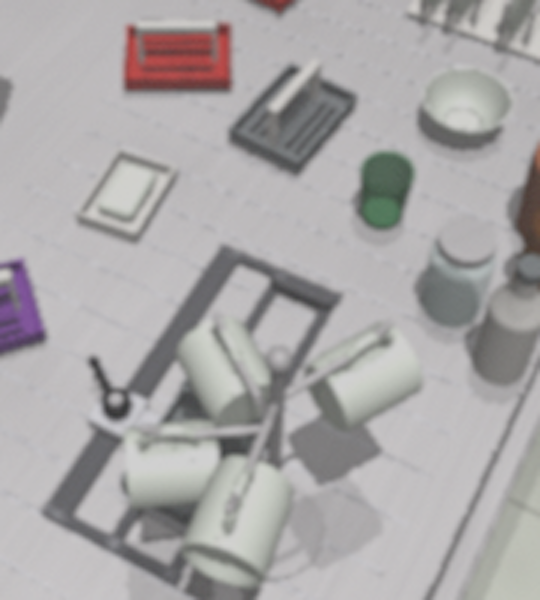

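The crop confirms it: grey tray with a white bar from crop (270,110) to (320,65), knob hub at (116,402), and wing pointing up-left to (95,362). The outer rack end runs from (225,248) to (340,296). The purple and red trays are look-alikes.

```bash
python3 - <<'E'
from h import *
o=lambda u,v:(190+(u-1)/3,110+(v-1)/3)
A=lambda u,v,z:ray("scene",*o(u,v),z).round(4)
tl,tr,bl=A(225,246,.026),A(341,297,.026),A(45,512,.01)
print("rack",tl,tr,bl, A(75,524,.01))
hub=A(116,400,.05);we=A(94,359,.048);print("hub",hub,"wing",we)
y=(tl-bl)[:2];print("rack y ang",np.arctan2(y[1],y[0]),np.linalg.norm(y),"wing ang",np.arctan2(*(we-hub)[[1,0]]),np.linalg.norm((we-hub)[:2]))
a,b=A(320,63,.082),A(267,112,.082);print("bar",a,b,np.linalg.norm(a-b))
# depth-based
for n in("scene","side"):
    z=np.load(n+"0.npz");p=z["p"].astype(int);P=cloud(n,z["d"])
    s=(p.max(2)<70)&(p.max(2)-p.min(2)<25)&(P[...,2]>.03)&(P[...,2]<.06)&(np.hypot(*(P[...,:2]-hub[:2]).transpose(2,0,1))<.09)
    Q=P[s];print(n,"knob px",s.sum(),Q.mean(0).round(4) if len(Q) else 0)
    mid=(a+b)/2
    s=(p.min(2)>110)&(P[...,2]>.066)&(P[...,2]<.1)&(np.hypot(*(P[...,:2]-mid[:2]).transpose(2,0,1))<.08)
    Q=P[s]
    if len(Q)>5:
        rc=cv2.minAreaRect((Q[:,:2]*1000).astype(np.float32));w=np.linalg.eigh(np.cov(Q[:,:2].T))[1][:,1];print(n,"bar",s.sum(),Q.mean(0).round(4),rc,np.arctan2(w[1],w[0]),Q[:,2].max())
for n,q in dict(jar=(465,245),tum=(382,180)).items(): print(n,A(*q,.1))
E
```

```text
rack [0.5308 0.0578 0.026 ] [0.687  0.0594 0.026 ] [ 0.5345 -0.3272  0.01  ] [ 0.5694 -0.3225  0.01  ]
hub [ 0.5415 -0.1961  0.05  ] wing [ 0.4911 -0.1641  0.048 ]
rack y ang 1.5804064205511377 0.3850177788102778 wing ang 2.5758911849336155 0.05970058626177804
bar [0.5108 0.3452 0.082 ] [0.4925 0.2327 0.082 ] 0.11397868221733398
scene knob px 121 [ 0.5525 -0.1821  0.0468]
scene bar 75 [0.502  0.2918 0.0847] ((500.5500183105469, 291.9944763183594), (108.38716125488281, 16.4371337890625), 84.7840576171875) 1.4814756479779698 0.08931911798543601
side knob px 38 [ 0.5294 -0.2001  0.0462]
side bar 70 [0.5   0.285 0.079] ((500.59405517578125, 288.1738586425781), (115.62774658203125, 13.840073585510254), 85.32164001464844) 1.493501992369352 0.08715602190133868
jar [0.7954 0.1439 0.1   ]
tum [0.6728 0.1859 0.1   ]
```

```bash
python3 - <<'E'
from h import *
for n in("scene","side"):
    z=np.load(n+"0.npz");P=cloud(n,z["d"]);P=P[(z["d"]>0)]
    print(n)
    for y0 in np.arange(-.40,.10,.05):
        s=(abs(P[:,1]-y0-.025)<.025)&(P[:,2]>.1)&(P[:,2]<.5)&(P[:,0]>.45)&(P[:,0]<.9)
        if s.sum()>8: print(round(y0,2),s.sum(),"xmin %.3f zmin %.3f"%(np.percentile(P[s,0],1),np.percentile(P[s,2],1)))
    s=(P[:,2]>.12)&(P[:,2]<.35)&(P[:,0]>.2)&(P[:,0]<.5)&(P[:,1]>-.7)&(P[:,1]<-.1)
    H,a,b=np.histogram2d(P[s,0],P[s,1],bins=[np.arange(.2,.51,.05),np.arange(-.7,-.09,.1)]);print(H.astype(int))
E
```

```text
scene
-0.4 189 xmin 0.735 zmin 0.194
-0.35 1010 xmin 0.648 zmin 0.174
-0.3 770 xmin 0.633 zmin 0.189
-0.25 545 xmin 0.653 zmin 0.156
-0.2 1115 xmin 0.624 zmin 0.155
-0.15 435 xmin 0.649 zmin 0.195
-0.0 11 xmin 0.871 zmin 0.101
0.05 410 xmin 0.788 zmin 0.102
[[342 495  35   0   0   0]
 [242  40   0   0   0   0]
 [321 281   0   0   0   0]
 [  0   0   0   0   0   0]
 [  0   0   0   0   0   0]
 [  0   0   0   0   0   0]]
side
-0.4 141 xmin 0.733 zmin 0.189
-0.35 761 xmin 0.644 zmin 0.143
-0.3 615 xmin 0.622 zmin 0.139
-0.25 467 xmin 0.647 zmin 0.152
-0.2 717 xmin 0.620 zmin 0.157
-0.15 176 xmin 0.649 zmin 0.208
0.05 271 xmin 0.779 zmin 0.101
[[749  19   0   0   0   0]
 [266  82   0   0   0   0]
 [131  59   0   0   0   0]
 [  0   0   0   0   0   0]
 [  0   0   0   0   0   0]
 [  0   0   0   0   0   0]]
```

>>> {"name": "jog_arm", "arguments": {
  "plan": [
    {"dp": [0.2, -0.2, 0.0], "turn": 0.1, "grip": -1},
    {"dp": [0.4, -0.4, 0.0], "turn": 0.215, "grip": -1},
    {"dp": [0.6, -0.6, 0.04], "turn": 0.215, "grip": -1},
    {"dp": [0.72, -0.64, 0.04], "turn": 0.215, "grip": -1},
    {"dp": [0.72, -0.64, 0.04], "turn": 0.215, "grip": -1},
    {"dp": [0.72, -0.64, 0.04], "turn": 0.215, "grip": -1}
  ]
}}

```text
time_s: 0.85
position: [0.3235, -0.3796, 0.2126]
eef_rot: [3.141, 0.0, -0.0]
ft_force: [0.0, -0.8, 0.6]
width: 0.034
gripper_force: 0.0
```

>>> {"name": "jog_arm", "arguments": {
  "plan": [
    {"dp": [0.13, -0.22, 0.0], "turn": 0, "grip": -1},
    {"dp": [0.26, -0.44, 0.0], "turn": 0, "grip": -1},
    {"dp": [0.4, -0.66, 0.0], "turn": 0, "grip": -1},
    {"dp": [0.5, -0.8, 0.0], "turn": 0, "grip": -1},
    {"dp": [0.5, -0.8, 0.0], "turn": 0, "grip": -1},
    {"dp": [0.5, -0.8, 0.0], "turn": 0, "grip": -1}
  ]
}}

```text
time_s: 1.6
position: [0.4484, -0.1807, 0.2124]
eef_rot: [3.141, -0.002, -0.001]
ft_force: [-0.9, -0.6, 1.0]
width: 0.0005
gripper_force: 0.0
```

```bash
python3 - <<'E'
from h import *
c=cam("wrist");p,d=r.capture("wrist");np.savez("w1.npz",p=p,d=d,K=[c[0][k] for k in("fx","fy","cx","cy")],R=c[1],t=c[2])
print(r.get_state()["position"],-c[1].T@c[2],c[1].round(2),d[d>0].min())
cv2.imwrite("pics/w1.png",(255*(p[:,:,::-1]/255.)**.6).astype(np.uint8))
E
```

```text
[ 0.44812516 -0.1809018   0.21244179] [ 0.51824225 -0.18128119  0.37389888] [[-0.   -1.   -0.  ]
 [-0.97  0.    0.25]
 [-0.25  0.   -0.97]] 0.052121703
```

View pics/w1.png

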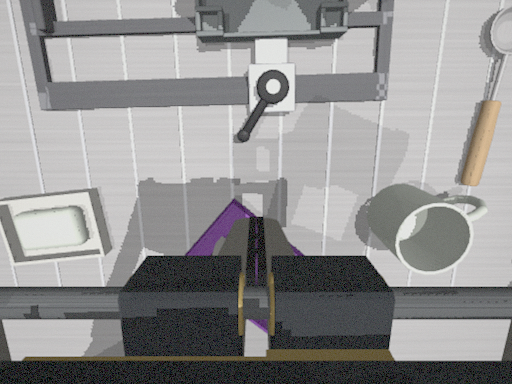

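The wrist view shows the hub at (272,87), the wing tip at (242,136), the block spanning (249..295, 63..112), and the rail from (45,95) to (385,87).

```bash
python3 - <<'E'
from h import *
z=np.load("w1.npz");c=(dict(zip(("fx","fy","cx","cy"),z["K"])),z["R"],z["t"])
A=lambda u,v,h:ray("",u,v,h,c).round(4)
hub=A(272,87,.05);tip=A(242,136,.048)
print(hub,tip,np.arctan2(*(tip-hub)[[1,0]]),np.linalg.norm((tip-hub)[:2]))
print("block",A(249,63,.03),A(295,112,.03))
a,b=A(45,109,.01),A(385,100,.01);print("rail",a,b,a-b,np.arctan2(-(a-b)[0],(a-b)[1]))
print("tray edge",A(198,36,.044),A(346,36,.044))
E
```

```text
[ 0.5426 -0.1974  0.05  ] [ 0.4936 -0.1663  0.048 ] 2.576052810422857 0.0580362817554674
block [ 0.5681 -0.1739  0.03  ] [ 0.5181 -0.2238  0.03  ]
rail [0.5219 0.0624 0.01  ] [ 0.5312 -0.329   0.01  ] [-0.0093  0.3914  0.    ] 0.023756388348519203
tray edge [ 0.5911 -0.1239  0.044 ] [ 0.5909 -0.2703  0.044 ]
```

>>> {"name": "jog_arm", "arguments": {
  "plan": [
    {"dp": [0.128, -0.1, 0.0], "turn": 0, "grip": -1},
    {"dp": [0.256, -0.176, 0.1], "turn": 0, "grip": -1},
    {"dp": [0.256, -0.176, 0.3], "turn": 0, "grip": -1},
    {"dp": [0.256, -0.176, 0.5], "turn": 0, "grip": -1},
    {"dp": [0.256, -0.176, 0.63], "turn": 0, "grip": -1},
    {"dp": [0.256, -0.176, 0.68], "turn": 0, "grip": -1},
    {"dp": [0.256, -0.176, 0.68], "turn": 0, "grip": -1}
  ]
}}

```text
time_s: 2.52
position: [0.5124, -0.1365, 0.0424]
eef_rot: [-3.141, 0.004, 0.001]
ft_force: [0.1, 0.4, 0.5]
width: 0.0004
gripper_force: 0.0
```

>>> {"name": "jog_arm", "arguments": {
  "plan": [
    {"dp": [0.0, 0.044, 0], "turn": 0, "grip": -1},
    {"dp": [-0.032, 0.08, 0], "turn": 0, "grip": -1},
    {"dp": [-0.056, 0.116, 0], "turn": 0, "grip": -1},
    {"dp": [-0.08, 0.152, 0], "turn": 0, "grip": -1},
    {"dp": [-0.1, 0.2, 0], "turn": 0, "grip": -1},
    {"dp": [-0.104, 0.252, 0], "turn": 0, "grip": -1},
    {"dp": [-0.096, 0.29, 0], "turn": 0, "grip": -1},
    {"dp": [-0.088, 0.316, 0], "turn": 0, "grip": -1},
    {"dp": [-0.08, 0.336, 0], "turn": 0, "grip": -1},
    {"dp": [-0.08, 0.336, 0], "turn": 0, "grip": -1}
  ]
}}

```text
time_s: 3.78
position: [0.4927, -0.22, 0.0424]
eef_rot: [3.141, -0.001, -0.001]
ft_force: [-0.2, 1.3, 0.2]
width: 0.0008
gripper_force: 0.5
```

```bash
python3 - <<'E'
from h import *
print(r.get_state()["ft_force"])
c=cam("wrist");p,d=r.capture("wrist");np.savez("w2.npz",p=p,d=d,K=[c[0][k] for k in("fx","fy","cx","cy")],R=c[1],t=c[2])
cv2.imwrite("pics/w2.png",(255*(p[:,:,::-1]/255.)**.6).astype(np.uint8))
E
```

```text
[-0.17149547  1.25399401  0.2451255 ]
```

View pics/w2.png

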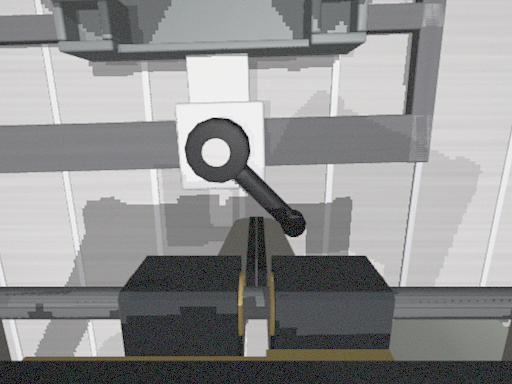

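The wing now points down-right, with the hub at (216,151) and the tip at (292,223). I'll measure the angle.

```bash
python3 - <<'E'
from h import *
z=np.load("w2.npz");c=(dict(zip(("fx","fy","cx","cy"),z["K"])),z["R"],z["t"])
A=lambda u,v,h:ray("",u,v,h,c).round(4)
hub=A(216,151,.05);tip=A(292,223,.048)
print(hub,tip,np.arctan2(*(tip-hub)[[1,0]])+2*np.pi)
print("block",A(177,102,.03),A(264,189,.03))
print("tray",A(57,50,.044),A(367,44,.044), "rail end",A(428,161,.01),A(0,172,.01))
E
```

```text
[ 0.5435 -0.2002  0.05  ] [ 0.5041 -0.24    0.048 ] 3.932041279096314
block [ 0.5679 -0.1771  0.03  ] [ 0.5186 -0.2251  0.03  ]
tray [ 0.5918 -0.124   0.044 ] [ 0.5943 -0.274   0.044 ] rail end [ 0.532  -0.3307  0.01  ] [ 0.5251 -0.0547  0.01  ]
```

>>> {"name": "jog_arm", "arguments": {
  "plan": [
    {"dp": [0.0, -0.02, -0.1], "turn": 0, "grip": -1},
    {"dp": [0.0, -0.02, -0.19], "turn": 0, "grip": -1},
    {"dp": [0.1, 0.08, -0.19], "turn": 0, "grip": -1},
    {"dp": [0.194, 0.16, -0.19], "turn": 0, "grip": -1},
    {"dp": [0.194, 0.16, -0.19], "turn": 0, "grip": -1},
    {"dp": [0.194, 0.16, -0.04], "turn": 0, "grip": -1},
    {"dp": [0.194, 0.16, 0.06], "turn": 0, "grip": -1},
    {"dp": [0.194, 0.16, 0.06], "turn": 0, "grip": -1}
  ]
}}

```text
time_s: 4.82
position: [0.5388, -0.2583, 0.0258]
eef_rot: [-3.14, 0.001, 0.007]
ft_force: [-0.1, -0.5, 0.4]
width: 0.0004
gripper_force: 0.0
```

>>> {"name": "jog_arm", "arguments": {
  "plan": [
    {"dp": [0.0, -0.04, 0], "turn": 0, "grip": -1},
    {"dp": [0.0, -0.08, 0], "turn": 0, "grip": -1},
    {"dp": [0.0, -0.16, 0], "turn": 0, "grip": -1},
    {"dp": [0.0, -0.24, 0], "turn": 0, "grip": -1},
    {"dp": [-0.004, -0.32, 0], "turn": 0, "grip": -1},
    {"dp": [-0.008, -0.4, 0], "turn": 0, "grip": -1},
    {"dp": [-0.008, -0.48, 0], "turn": 0, "grip": -1},
    {"dp": [-0.012, -0.56, 0], "turn": 0, "grip": -1},
    {"dp": [-0.012, -0.62, 0], "turn": 0, "grip": -1},
    {"dp": [-0.012, -0.62, 0], "turn": 0, "grip": -1}
  ]
}}

```text
time_s: 6.08
position: [0.5385, -0.1034, 0.0283]
eef_rot: [-3.142, -0.001, -0.002]
ft_force: [0.1, 0.1, -0.3]
width: 0.0004
gripper_force: 0.0
```

>>> {"name": "jog_arm", "arguments": {
  "plan": [
    {"dp": [0.0, -0.02, 0], "turn": 0, "grip": -1},
    {"dp": [0.0, -0.04, 0], "turn": 0, "grip": -1},
    {"dp": [0.0, -0.06, 0], "turn": 0, "grip": -1},
    {"dp": [0.0, -0.06, 0], "turn": 0, "grip": -1}
  ]
}}

```text
time_s: 6.58
position: [0.5385, -0.0898, 0.0278]
eef_rot: [3.141, -0.002, 0.001]
ft_force: [-0.3, -2.5, 1.9]
width: 0.0002
gripper_force: 0.9
```

```bash
python3 - <<'E'
from h import *
c=cam("wrist");p,d=r.capture("wrist");np.savez("w3.npz",p=p,d=d,K=[c[0][k] for k in("fx","fy","cx","cy")],R=c[1],t=c[2])
cv2.imwrite("pics/w3.png",(255*(p[:,:,::-1]/255.)**.6).astype(np.uint8))
E
```

```text
(no output)
```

View pics/w3.png

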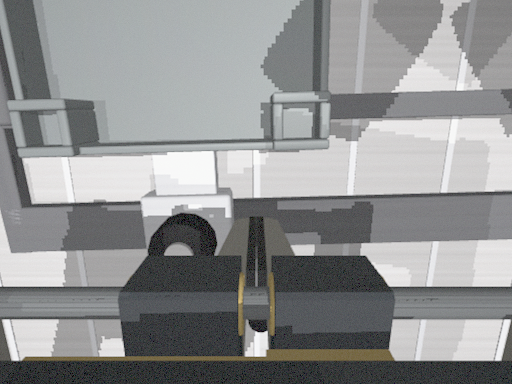

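The tray's +y edge is at about (12,100) and has nearly reached the end crossbar at the left border. I'll push until the force rises.

>>> {"name": "jog_arm", "arguments": {
  "plan": [
    {"dp": [0.0, -0.02, 0], "turn": 0, "grip": -1},
    {"dp": [0.0, -0.04, 0], "turn": 0, "grip": -1},
    {"dp": [0.0, -0.06, 0], "turn": 0, "grip": -1},
    {"dp": [0.0, -0.06, 0], "turn": 0, "grip": -1}
  ]
}}

```text
time_s: 7.12
position: [0.5384, -0.0785, 0.0278]
eef_rot: [3.136, 0.003, 0.001]
ft_force: [-3.3, -28.5, 3.2]
width: 0.0002
gripper_force: 14.4
```

>>> {"name": "jog_arm", "arguments": {
  "plan": [
    {"dp": [0.0, 0.09, 0], "turn": 0, "grip": -1},
    {"dp": [-0.052, 0.09, -0.03], "turn": 0, "grip": -1},
    {"dp": [-0.06, 0.084, -0.06], "turn": 0, "grip": -1},
    {"dp": [-0.066, 0.056, -0.06], "turn": 0, "grip": -1},
    {"dp": [-0.12, 0.028, -0.06], "turn": 0, "grip": -1},
    {"dp": [-0.16, -0.008, -0.06], "turn": 0, "grip": -1},
    {"dp": [-0.192, -0.064, -0.06], "turn": 0, "grip": -1},
    {"dp": [-0.21, -0.108, -0.06], "turn": 0, "grip": -1},
    {"dp": [-0.216, -0.164, -0.06], "turn": 0, "grip": -1},
    {"dp": [-0.212, -0.204, -0.06], "turn": 0, "grip": -1}
  ]
}}

```text
time_s: 8.38
position: [0.485, -0.0234, 0.0426]
eef_rot: [3.14, 0.001, 0.001]
ft_force: [2.7, -28.3, -2.7]
width: -0.0
gripper_force: 13.9
```

>>> {"name": "jog_arm", "arguments": {
  "plan": [
    {"dp": [0.01, -0.014, 0], "turn": 0, "grip": -1},
    {"dp": [0.01, -0.014, 0], "turn": 0, "grip": -1}
  ]
}}

```text
time_s: 8.62
position: [0.4855, -0.0228, 0.0422]
eef_rot: [3.136, 0.005, -0.006]
ft_force: [-3.9, -30.8, 4.7]
width: 0.0006
gripper_force: 15.6
```

>>> {"name": "jog_arm", "arguments": {
  "plan": [
    {"dp": [-0.02, 0.1, 0], "turn": 0, "grip": -1},
    {"dp": [-0.1, 0.1, -0.2], "turn": 0, "grip": -1},
    {"dp": [-0.1, 0.1, -0.4], "turn": 0, "grip": -1},
    {"dp": [-0.1, 0.1, -0.6], "turn": 0, "grip": 0},
    {"dp": [-0.1, 0.1, -0.6], "turn": 0, "grip": 0}
  ]
}}

```text
time_s: 9.25
position: [0.464, -0.0444, 0.1956]
eef_rot: [3.141, -0.001, 0.008]
ft_force: [1.1, 0.5, 0.3]
width: 0.0187
gripper_force: 0.0
```

```bash
python3 - <<'E'
from h import *
c=cam("wrist");p,d=r.capture("wrist");np.savez("w4.npz",p=p,d=d,K=[c[0][k] for k in("fx","fy","cx","cy")],R=c[1],t=c[2])
cv2.imwrite("pics/w4.png",(255*(p[:,:,::-1]/255.)**.6).astype(np.uint8))
E
```

```text
(no output)
```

View pics/w4.png

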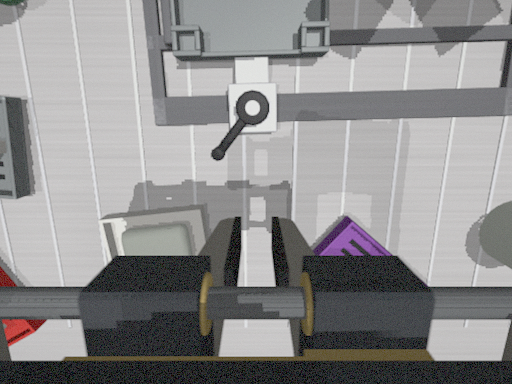

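The wing is back at up-left in world terms, with the hub at (252,107) and the tip at (217,155). The tray's −x rim runs from (173,56) to (329,50).

```bash
python3 - <<'E'
from h import *
z=np.load("w4.npz");c=(dict(zip(("fx","fy","cx","cy"),z["K"])),z["R"],z["t"])
A=lambda u,v,h:ray("",u,v,h,c).round(4)
hub=A(252,107,.05);tip=A(217.5,154.5,.048)
print(hub,tip,np.arctan2(*(tip-hub)[[1,0]]))
a,b=A(158,111,.01)*0+A(158,124,.01),A(500,115,.01);print("rail",np.arctan2(-(a-b)[0],(a-b)[1]),a)
a,b=A(173,57,.044),A(329,52,.044);print("tray",a,b,np.arctan2(-(a-b)[0],(a-b)[1]),np.linalg.norm(a-b))
E
```

```text
[ 0.5393 -0.0409  0.05  ] [ 0.4927 -0.0056  0.048 ] 2.4933019816945925
rail 0.02504090236966956 [0.5219 0.0645 0.01  ]
tray [0.5856 0.0345 0.044 ] [ 0.5899 -0.1144  0.044 ] 0.028870418057673933 0.14896207571056466
```

>>> {"name": "jog_arm", "arguments": {
  "plan": [
    {"dp": [-0.03, -0.2, -0.1], "turn": 0, "grip": 1},
    {"dp": [-0.07, -0.4, -0.1], "turn": 0, "grip": 1},
    {"dp": [-0.1, -0.6, -0.1], "turn": 0, "grip": 1},
    {"dp": [-0.14, -0.8, -0.1], "turn": 0, "grip": 1},
    {"dp": [-0.14, -1.0, -0.1], "turn": 0, "grip": 1},
    {"dp": [-0.14, -1.0, -0.1], "turn": 0, "grip": 1},
    {"dp": [-0.14, -1.0, -0.1], "turn": 0, "grip": 1}
  ]
}}

```text
time_s: 10.18
position: [0.4266, 0.2045, 0.2159]
eef_rot: [3.14, 0.001, -0.005]
ft_force: [-0.1, 0.1, -0.2]
width: 0.0913
gripper_force: 0.0
```

```bash
python3 - <<'E'
from h import *
s=r.get_state();print(s["position"],s["joints"].round(2))
c=cam("wrist");p,d=r.capture("wrist");np.savez("w5.npz",p=p,d=d,K=[c[0][k] for k in("fx","fy","cx","cy")],R=c[1],t=c[2])
cv2.imwrite("pics/w5.png",(255*(p[:,:,::-1]/255.)**.6).astype(np.uint8))
P=cloud("",d,c);ok=(d>0)&(P[...,2]>.074)&(P[...,2]<.09)&(abs(P[...,0]-.5)<.06)&(abs(P[...,1]-.29)<.09)&(p.min(2)>100)
Q=P[ok];print(len(Q),Q.mean(0).round(4),cv2.minAreaRect((Q[:,:2]*1000).astype(np.float32)))
for n in("scene","side"):
    z=np.load(n+"0.npz");P=cloud(n,z["d"]);s=(P[...,0]>.6)&(P[...,0]<.9)&(P[...,1]>-.17)&(P[...,1]<.0)&(P[...,2]>.11)&(P[...,2]<.4);Q=P[s]
    for y in np.arange(-.17,0,.02):
        q=Q[abs(Q[:,1]-y-.01)<.01]
        if len(q)>3: print(n,y.round(2),len(q),q.min(0).round(3),q.max(0).round(3))
E
```

```text
[0.42659419 0.20450131 0.2159316 ] [ 0.44  0.12  1.95 -0.    1.07  2.01]
1790 [0.5025 0.2915 0.0812] ((502.4215087890625, 291.6481018066406), (109.06340026855469, 13.905951499938965), 85.21284484863281)
scene -0.17 380 [ 0.626 -0.17   0.198] [ 0.83  -0.15   0.295]
scene -0.15 270 [ 0.637 -0.15   0.194] [ 0.841 -0.13   0.302]
scene -0.13 150 [ 0.649 -0.13   0.188] [ 0.843 -0.11   0.304]
scene -0.11 17 [ 0.777 -0.109  0.249] [ 0.813 -0.095  0.266]
side -0.17 202 [ 0.625 -0.17   0.197] [ 0.824 -0.15   0.293]
side -0.15 89 [ 0.646 -0.15   0.203] [ 0.841 -0.13   0.304]
side -0.13 69 [ 0.764 -0.13   0.227] [ 0.843 -0.11   0.299]
side -0.11 25 [ 0.77  -0.11   0.222] [ 0.807 -0.094  0.262]
```

View pics/w5.png

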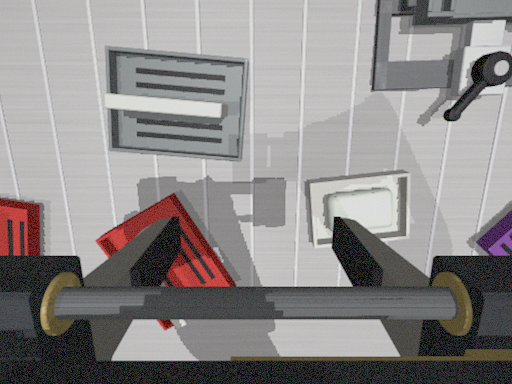

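The grey tray is at (175,105) with its white bar from (105,102) to (222,110). The measured bar is 109 × 14 mm at (0.5024, 0.2916), yaw −4.8°. The red trays at the lower left are not it.

>>> {"name": "jog_arm", "arguments": {
  "plan": [
    {"dp": [0.1, -0.1, 0], "turn": -0.11, "grip": 1},
    {"dp": [0.2, -0.2, 0], "turn": -0.22, "grip": 1},
    {"dp": [0.3, -0.344, 0], "turn": -0.33, "grip": 1},
    {"dp": [0.3, -0.344, 0.1], "turn": -0.44, "grip": 1},
    {"dp": [0.3, -0.344, 0.1], "turn": -0.55, "grip": 1},
    {"dp": [0.3, -0.344, 0.2], "turn": -0.66, "grip": 1},
    {"dp": [0.3, -0.344, 0.2], "turn": -0.77, "grip": 1},
    {"dp": [0.3, -0.344, 0.3], "turn": -0.88, "grip": 1},
    {"dp": [0.3, -0.344, 0.3], "turn": -0.947, "grip": 1},
    {"dp": [0.3, -0.344, 0.3], "turn": -0.947, "grip": 1}
  ]
}}

```text
time_s: 11.48
position: [0.5031, 0.2894, 0.142]
eef_rot: [-2.316, -2.123, 0.002]
ft_force: [-0.9, -0.1, -0.1]
width: 0.0915
gripper_force: 0.0
```

```bash
python3 - <<'E'
from h import *
s=r.get_state();R=cv2.Rodrigues(s["eef_rot"])[0];print(s["position"],np.degrees(np.arctan2(R[1,0],R[0,0])))
print((R.T@(np.array([.5024,.2916,.064])-s["position"])/.25).round(3))
E
```

```text
[0.50309731 0.28938307 0.14196591] 85.02895110064101
[ 0.009 -0.003  0.312]
```

Now descend and grip. Next comes a partial lift.

>>> {"name": "jog_arm", "arguments": {
  "plan": [
    {"dp": [0.008, -0.003, 0.15], "turn": 0, "grip": 1},
    {"dp": [0.008, -0.003, 0.27], "turn": 0, "grip": 1},
    {"dp": [0.008, -0.003, 0.31], "turn": 0, "grip": 1},
    {"dp": [0.008, -0.003, 0.31], "turn": 0, "grip": 1},
    {"dp": [0.008, -0.003, 0.31], "turn": 0, "grip": -1},
    {"dp": [0.008, -0.003, 0.31], "turn": 0, "grip": -1},
    {"dp": [0.008, -0.003, 0.31], "turn": 0, "grip": -1},
    {"dp": [0.008, -0.003, 0.31], "turn": 0, "grip": -1},
    {"dp": [0.008, -0.003, 0.31], "turn": 0, "grip": -1},
    {"dp": [0.008, -0.003, 0.31], "turn": 0, "grip": -1}
  ]
}}

```text
time_s: 12.72
position: [0.5026, 0.293, 0.0651]
eef_rot: [-2.313, -2.126, -0.0]
ft_force: [-0.3, 0.7, -0.3]
width: 0.034
gripper_force: 0.0
```

```bash
python3 -c "
from h import *
s=r.get_state();R=cv2.Rodrigues(s['eef_rot'])[0];print(s['position'],np.degrees(np.arctan2(R[1,0],R[0,0])),s['width'],s['gripper_force'],s['ft_force'])"
```

```text
[0.50259305 0.29301038 0.06508694] 85.17163747503264 0.03399955369161305 0.0 [-0.30900124  0.65180651 -0.30786773]
```

>>> {"name": "jog_arm", "arguments": {
  "plan": [
    {"dp": [0, 0, 0], "turn": 0, "grip": -1},
    {"dp": [0, 0, 0], "turn": 0, "grip": -1},
    {"dp": [0, 0, 0], "turn": 0, "grip": -1},
    {"dp": [0, 0, -0.04], "turn": 0, "grip": -1},
    {"dp": [0, 0, -0.16], "turn": 0, "grip": -1},
    {"dp": [0, 0, -0.36], "turn": 0, "grip": -1},
    {"dp": [0, 0, -0.5], "turn": 0, "grip": -1},
    {"dp": [0, 0, -0.5], "turn": 0, "grip": -1},
    {"dp": [0, 0, -0.5], "turn": 0, "grip": -1}
  ]
}}

```text
time_s: 13.85
position: [0.5019, 0.2926, 0.1891]
eef_rot: [-2.313, -2.126, 0.002]
ft_force: [0.1, -0.2, -3.3]
width: 0.0137
gripper_force: 30.0
```

```bash
python3 - <<'E'
from h import *
s=r.get_state();R=cv2.Rodrigues(s["eef_rot"])[0];print(s["position"],np.degrees(np.arctan2(R[1,0],R[0,0])))
c=cam("wrist");p,d=r.capture("wrist");np.savez("w6.npz",p=p,d=d,K=[c[0][k] for k in("fx","fy","cx","cy")],R=c[1],t=c[2],pos=s["position"],Rt=R)
cv2.imwrite("pics/w6.png",(255*(p[:,:,::-1]/255.)**.6).astype(np.uint8))
p,d=r.capture("scene");np.savez("scene6.npz",p=p,d=d)
E
```

```text
[0.50189727 0.29256882 0.18913989] 85.17640591307806
```

View pics/w6.png

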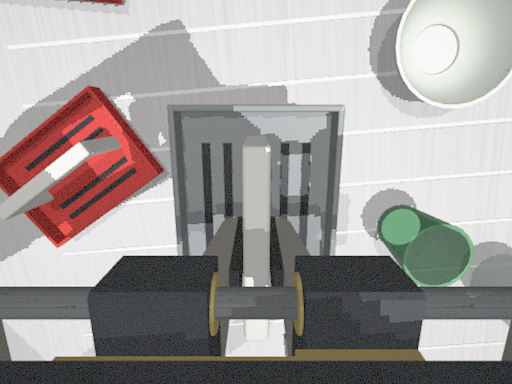

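The tray is held squarely. Its far rim runs from (168,107) to (345,107), and the bar end is at (256,138).

```bash
python3 - <<'E'
from h import *
z=np.load("w6.npz");c=(dict(zip(("fx","fy","cx","cy"),z["K"])),z["R"],z["t"]);pos,Rt=z["pos"],z["Rt"]
T=lambda P:(Rt.T@(P-pos)*1000).round(1)
A=lambda u,v,h:T(ray("",u,v,h,c))
print("rim",A(168,105,.158),A(345,105,.158),"bar end L,R",A(244,139,.207),A(269,139,.207))
P=cloud("",z["d"],c);Q=(P-pos)@Rt*1000
p=z["p"].astype(int)
for nm,lo,hi,k in(("bar",.19,.215,p.min(2)>100),("rimz",.14,.17,p.min(2)>-1)):
    s=(P[...,2]>lo)&(P[...,2]<hi)&k&(Q[...,0]>25)&(z["d"]>0)&(abs(Q[...,1])<65);q=Q[s];print(nm,len(q),np.percentile(q,[1,50,99],axis=0).round(1).tolist())
E
```

```text
rim [ 73.3 -53.2  31.1] [73.3 54.6 31. ] bar end L,R [ 56.9  -5.3 -17.9] [ 56.9   6.4 -17.9]
bar 1603 [[25.3, -6.5, -17.8], [39.9, 0.3, -16.3], [53.4, 6.8, -14.1]]
rimz 3016 [[25.9, -54.5, 31.0], [63.4, 0.4, 33.0], [73.9, 54.6, 48.6]]
```

```bash
python3 - <<'E'
from h import *
L=np.array([.6436,-.0384]);y=.026;Rz=np.array([[np.cos(y),np.sin(y)],[-np.sin(y),np.cos(y)]])
z=np.load("w4.npz");cw=(dict(zip(("fx","fy","cx","cy"),z["K"])),z["R"],z["t"])
for n,f,c in(("wrist","w4",cw),("scene","scene6",None)):
    z=np.load(f+".npz");P=cloud(n,z["d"],c);Q=(P[...,:2]-L)@Rz.T*1000
    s=(z["d"]>0)&(P[...,2]>.036)&(P[...,2]<.052)&(abs(Q[...,0])<70)&(abs(Q[...,1])<90)
    q=Q[s].astype(np.float32);print(n,len(q),np.percentile(q,[.5,99.5],axis=0).round(1).tolist(),np.median(P[s][:,2]),cv2.minAreaRect(q))
p=np.load("scene6.npz")["p"];u,v=proj("scene",[*L,.044]);u,v=int(u),int(v);print(u,v)
k=cv2.resize(p[v-50:v+50,u-60:u+60],None,fx=5,fy=5,interpolation=cv2.INTER_CUBIC);cv2.imwrite("pics/s6.png",(255*(k[:,:,::-1]/255.)**.6).astype(np.uint8))
E
```

```text
wrist 1895 [[-54.3, -74.0], [-6.9, 75.3]] 0.042109868299346355 ((-30.141633987426758, 0.5951156616210938), (150.32861328125, 49.45802307128906), 89.77278137207031)
scene 177 [[-55.4, -65.7], [54.9, 77.5]] 0.04244290913425532 ((-0.3138275146484375, 5.492378234863281), (144.77896118164062, 110.53279876708984), 89.96990203857422)
279 221
```

View pics/s6.png

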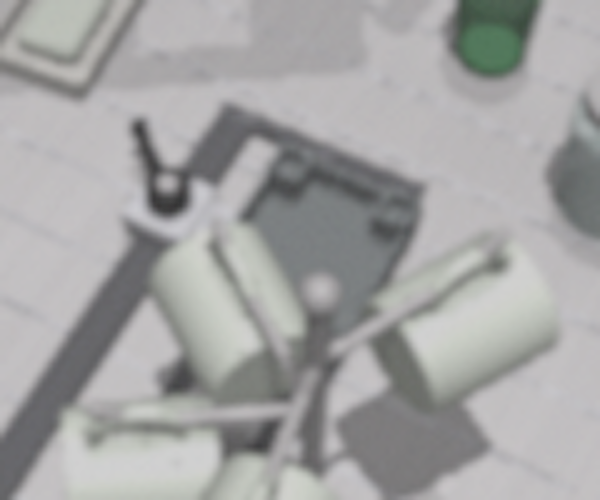

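>>> {"name": "jog_arm", "arguments": {
  "plan": [
    {"dp": [-0.1, 0.07, 0], "turn": 0, "grip": -1},
    {"dp": [-0.25, 0.17, 0], "turn": 0, "grip": -1},
    {"dp": [-0.42, 0.28, 0], "turn": 0, "grip": -1},
    {"dp": [-0.6, 0.4, 0], "turn": -0.03, "grip": -1},
    {"dp": [-0.76, 0.51, 0], "turn": -0.069, "grip": -1},
    {"dp": [-0.9, 0.61, 0], "turn": -0.069, "grip": -1},
    {"dp": [-0.959, 0.649, 0], "turn": -0.069, "grip": -1},
    {"dp": [-0.959, 0.649, 0], "turn": -0.069, "grip": -1},
    {"dp": [-0.959, 0.649, 0], "turn": -0.069, "grip": -1}
  ]
}}

```text
time_s: 15.08
position: [0.6432, 0.0416, 0.1895]
eef_rot: [-2.193, -2.248, 0.001]
ft_force: [1.1, -0.0, -2.8]
width: 0.0133
gripper_force: 30.0
```

```bash
cat > st.py <<'E'
from h import *
import sys
s=r.get_state();R=cv2.Rodrigues(s["eef_rot"])[0];print(s["time_s"],s["position"].round(4),np.degrees(np.arctan2(R[1,0],R[0,0])).round(2),s["width"],s["ft_force"].round(1))
print((R.T@(np.array([float(a) for a in sys.argv[1:4]])-s["position"])/.25).round(3))
E
python3 st.py .6435 -.036 .118
```

```text
15.075 [0.6432 0.0416 0.1895] 91.42 0.01334223943457396 [ 1.1 -0.  -2.8]
[-0.311 -0.006  0.286]
```

>>> {"name": "jog_arm", "arguments": {
  "plan": [
    {"dp": [0, 0, 0.12], "turn": 0, "grip": -1},
    {"dp": [0, 0, 0.25], "turn": 0, "grip": -1},
    {"dp": [0, 0, 0.286], "turn": 0, "grip": -1},
    {"dp": [-0.05, -0.001, 0.286], "turn": 0, "grip": -1},
    {"dp": [-0.14, -0.003, 0.286], "turn": 0, "grip": -1},
    {"dp": [-0.24, -0.005, 0.286], "turn": 0, "grip": -1},
    {"dp": [-0.311, -0.006, 0.286], "turn": 0, "grip": -1},
    {"dp": [-0.311, -0.006, 0.286], "turn": 0, "grip": -1},
    {"dp": [-0.311, -0.006, 0.286], "turn": 0, "grip": -1}
  ]
}}

```text
time_s: 16.2
position: [0.6446, -0.0373, 0.1189]
eef_rot: [2.195, 2.247, 0.001]
ft_force: [-0.5, -1.0, -2.1]
width: 0.0137
gripper_force: 30.0
```

```bash
python3 st.py .6435 -.036 .108; python3 - <<'E'
from h import *
# corner lug region check by side cam: rim edges of upper vs lower by depth
for n in("scene","side"):
    p,d=r.capture(n);P=cloud(n,d);L=np.array([.644,-.0378]);y=.026;Rz=np.array([[np.cos(y),np.sin(y)],[-np.sin(y),np.cos(y)]])
    Q=(P[...,:2]-L)@Rz.T*1000
    for lo,hi in((.036,.052),(.075,.095)):
        s=(d>0)&(P[...,2]>lo)&(P[...,2]<hi)&(abs(Q[...,0])<75)&(abs(Q[...,1])<95);q=Q[s]
        print(n,lo,len(q),np.percentile(q,[1,99],axis=0).round(1).tolist() if len(q)>10 else"")
E
```

```text
16.2 [ 0.6446 -0.0373  0.1189] 91.35 0.013651324760468098 [-0.5 -1.  -2.1]
[ 0.005 -0.004  0.044]
scene 0.036 42 [[49.7, -66.6], [54.9, 72.1]]
scene 0.075 139 [[-55.5, -63.5], [55.6, 73.6]]
side 0.036 106 [[-57.1, -79.8], [53.0, 68.9]]
side 0.075 186 [[-56.7, -81.9], [53.5, 77.4]]
```

>>> {"name": "jog_arm", "arguments": {
  "plan": [
    {"dp": [0.004, -0.003, 0.02], "turn": 0, "grip": -1},
    {"dp": [0.004, -0.003, 0.032], "turn": 0, "grip": -1},
    {"dp": [0.004, -0.003, 0.044], "turn": 0, "grip": -1},
    {"dp": [0.004, -0.003, 0.052], "turn": 0, "grip": -1},
    {"dp": [0.004, -0.003, 0.06], "turn": 0, "grip": -1},
    {"dp": [0.004, -0.003, 0.06], "turn": 0, "grip": -1}
  ]
}}

```text
time_s: 17.05
position: [0.6436, -0.0363, 0.1034]
eef_rot: [-2.194, -2.248, 0.0]
ft_force: [0.1, -0.1, -2.4]
width: 0.0135
gripper_force: 30.0
```

```bash
python3 st.py .6435 -.036 .098
```

```text
17.05 [ 0.6436 -0.0363  0.1034] 91.39 0.013455590147708908 [ 0.1 -0.1 -2.4]
[ 0.001 -0.001  0.022]
```

The lugs are about 5 mm into the sockets with no contact force. I'll continue down.

>>> {"name": "jog_arm", "arguments": {
  "plan": [
    {"dp": [0, 0, 0.008], "turn": 0, "grip": -1},
    {"dp": [0, 0, 0.014], "turn": 0, "grip": -1},
    {"dp": [0, 0, 0.02], "turn": 0, "grip": -1},
    {"dp": [0, 0, 0.024], "turn": 0, "grip": -1},
    {"dp": [0, 0, 0.024], "turn": 0, "grip": -1}
  ]
}}

```text
time_s: 17.68
position: [0.6437, -0.0363, 0.0989]
eef_rot: [2.194, 2.248, 0.0]
ft_force: [-5.1, -0.0, 9.3]
width: 0.0138
gripper_force: 30.0
```

>>> {"name": "jog_arm", "arguments": {
  "plan": [
    {"dp": [0, 0, 0], "turn": 0, "grip": -0.2},
    {"dp": [0, 0, 0], "turn": 0, "grip": 0},
    {"dp": [0, 0, 0], "turn": 0, "grip": 0},
    {"dp": [0, 0, 0], "turn": 0, "grip": 0},
    {"dp": [0, 0, -0.1], "turn": 0, "grip": 0},
    {"dp": [0.1, 0, -0.25], "turn": 0, "grip": 0},
    {"dp": [0.3, 0, -0.4], "turn": 0, "grip": 0},
    {"dp": [0.5, -0.2, -0.4], "turn": 0, "grip": 0},
    {"dp": [0.7, -0.4, -0.4], "turn": 0, "grip": 0},
    {"dp": [0.7, -0.4, -0.4], "turn": 0, "grip": 0}
  ]
}}

```text
time_s: 18.92
position: [0.537, 0.138, 0.1976]
eef_rot: [-2.191, -2.25, 0.001]
ft_force: [0.1, -0.7, 0.3]
width: 0.0457
gripper_force: 0.0
```

```bash
python3 - <<'E'
from h import *
print(r.get_state()["width"])
L=np.array([.644,-.0378]);y=.026;Rz=np.array([[np.cos(y),np.sin(y)],[-np.sin(y),np.cos(y)]])
for n in("scene","side"):
    p,d=r.capture(n);P=cloud(n,d);Q=(P[...,:2]-L)@Rz.T*1000
    s=(d>0)&(P[...,2]>.105)&(P[...,2]<.13)&(abs(Q[...,0])<25)&(abs(Q[...,1])<75)
    if s.sum()>10: print(n,s.sum(),np.percentile(P[s][:,2],[5,50,95]).round(4),cv2.minAreaRect(Q[s].astype(np.float32)),np.polyfit(Q[s][:,1],P[s][:,2]*1000,1))
    s=(d>0)&(P[...,2]>.055)&(P[...,2]<.08)&(abs(Q[...,0])<75)&(abs(Q[...,1])<95);q=Q[s];print(len(q),np.percentile(q,[1,99],axis=0).round(1).tolist(),np.percentile(P[s][:,2],[50,95]))
    if n=="side":
        u,v=map(int,proj("side",[*L,.06]));k=cv2.resize(p[v-50:v+50,u-65:u+65],None,fx=6,fy=6,interpolation=cv2.INTER_CUBIC);cv2.imwrite("pics/end.png",(255*(k[:,:,::-1]/255.)**.6).astype(np.uint8))
E
```

```text
0.04573209715376355
scene 140 [0.1097 0.118  0.1219] ((-0.4285769462585449, 2.60992431640625), (14.998018264770508, 107.47345733642578), 0.15341393649578094) [-1.00182812e-03  1.17210329e+02]
218 [[-54.9, -55.6], [54.6, 77.0]] [0.06631923 0.07223243]
side 105 [0.1077 0.1146 0.1206] ((-1.4546818733215332, -3.5151443481445312), (117.12370300292969, 18.023380279541016), 89.96514892578125) [-3.24940405e-03  1.13969641e+02]
248 [[-56.8, -79.0], [53.4, 75.5]] [0.06267164 0.07179699]
```

View pics/end.png

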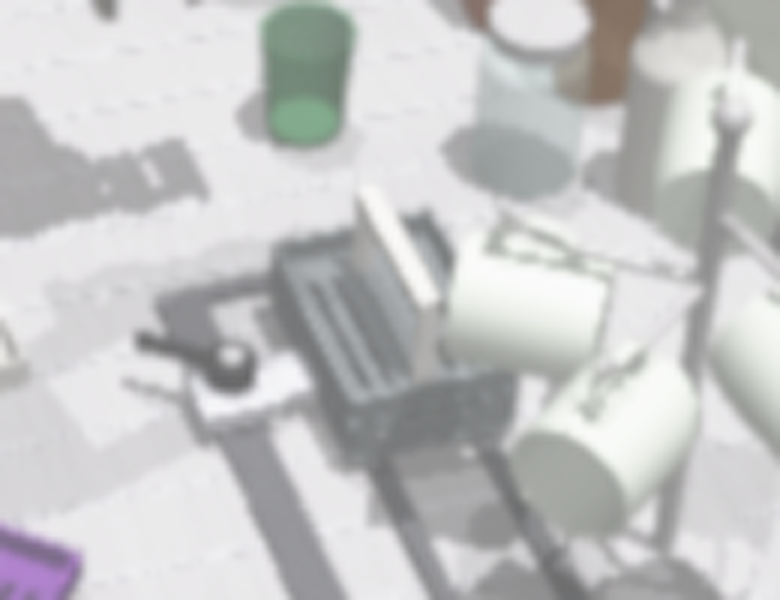

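The upper tray sits level and square on the lower one around (400,330). The bar top is at about 0.116 m as expected, the knob wing is at its tight position (180,350), and the gripper is clear.

```bash
python3 -c "
from workcell import r
print(r.sign_off())"
```

```text
the job is handed in; nothing more can be done
None
```

The lower tray is out at the end stop with the knob tight, the upper tray sits level with its lugs in the sockets and is released, and the job was handed in at about 19 s; sign-off returned no verdict.

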